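# Reset the queue counter and click it on to three

## Task

Reset the ratcheted queue counter on the desk: swing the red-balled pawl lever back towards the counter's front so that the pawl stays free, then turn the knob back (anticlockwise) until you feel the dial bear on its hidden home stop. Swing the pawl onto the teeth again and advance the knob clockwise exactly three clicks, one at a time, after each click easing the knob back until you feel the tooth bear on the pawl. Use only gentle force on stop, pawl and lever, leave the counter resting on its third tooth with the pawl in, and leave everything else on the desk where it is.

Things in the scene. Friction and masses are not known exactly. Their poses are not given: they have to be found in the camera images.
- counter_base: Grey housing of the queue counter, 34 high, fixed; spans its x -102..98, y -90..115 mm. Origin: underside, on the vertical dial axis; z up. Front: its -x side (red mark). The pawl axle lies along y at x -55, z 60 on a steel bracket at y 75..80; the lever stands at y 88, outside the dial.
- cradle: Plinth under the dial, frame as counter_base. Carries the home stop, a hidden pin met by a lug under the dial at 45 mm radius. Its setting varies: the dial meets it somewhere between joint counter 0.03 and 0.23 rad; feel for it. Over 25 N on it (1.1 N m at the knob) is too much; 1.5 N held 0.2 s counts as bearing.
- dial: Aluminium ratchet dial, 140 across, 18 saw teeth 7 high on the rim of its upper face (radius 54..70, from z 46), white face with dots. Origin as counter_base, turns about z, at most to joint counter 1.75. About 0.06 N m of friction: stays where it is left. Carries the bar knob.
- knob_grip (a point): Middle of the black bar knob on the dial axis, 88 mm above the desk, axes of the dial. The bar is 64 long (x), 14 wide (y), z 59 to 104 mm; its -x end is red on top. Grip it across its width from above.
- counter (a joint): Angle of dial and knob, rad, growing clockwise from above (advance); at 0 its axes match counter_base's. Teeth bear on the pawl at 0.349, 0.698, 1.047 (clicks 1, 2, 3 from home; a click is 20 degrees). The pawl drops 0.02 to 0.05 past these. Over 25 N between tooth and pawl (1.55 N m) is too much; 1.5 N (0.1 N m) held 0.1 s counts as bearing.
- pawl_lever: Pawl and lever, one rigid piece on the axle; origin at x -55, y 62, z 60 mm of counter_base, same axes at joint pawl = 0. A brass arm runs 51 mm along +x to the nose, which drops into the teeth on the dial's +y side. At y +26 an 8 mm steel rod rises to a red ball.
- lever_ball (a point): Centre of the red ball, 20 across, at the lever's upper end: x 10, y 26, z 47 mm from the pawl_lever origin at pawl = 0, so 107 mm above the desk.
- pawl (a joint): Pawl angle, rad: 0 with the nose down against a tooth, up to 0.14 on a crest; grows as the ball is pushed to the counter's front (-x). Its weight holds it either way: beyond about 0.37 it falls back to 0.6 (free, hard end) and stays; below it falls onto the teeth. About 1 N at the ball moves it; over 25 N is too much.
- inkpad_a: Bystander, loose: round white ink pad with clear lid, 70 wide, 24 high (mm); origin: centre of its underside, to be left alone.
- inkpad_b: Bystander, loose: round white ink pad with blue lid, 70 wide, 24 high (mm); origin: centre of its underside, to be left alone.
- stamp: Bystander, loose: rubber stamp, white block 50 x 30 with black ball grip, 70 high (mm); origin: centre of its underside, to be left alone.
- mug: Bystander, loose: blue mug, 80 wide, 90 high, handle on its +y side (mm); origin: centre of its underside, to be left alone.
- stapler: Bystander, loose: blue and black stapler 140 x 36 x 46 (mm); origin: centre of its underside, to be left alone.

How it is judged:
By the outcome, as a careful person would: the job done as asked, in the order asked, and still so for the second after the job is handed in, with the robot touching nothing.
It also fails if it takes over 72 s, if anything falls off the work surface, if the arm or the gripper's body presses on something with over 40 N, if the wrist force passes 120 N, or if a joint passes its speed limit or range.

## Robot

A 6-joint arm with a two-finger parallel gripper is mounted at the origin on the work surface. World frame = base frame: x ahead of the robot, y to its left, z up, the work surface at z = 0. Lengths are in m, angles in rad, forces in N, time in s.
With the tool pointing down it reaches from about 0.375 to 0.9 m from the base axis. Payload 3.1 kg.
Tool frame: the origin (TCP) lies at the very end of the fingers, on their centre line; the grasp point (between the pads) lies 19 mm behind it; z points along the fingers, y is the direction in which the jaws open and shut (so a half turn about z gives the same grasp; the last joint's range is limited). The gripper opens to 87 mm and grips with 3 to 60 N. Pads are 19 mm wide; open, the fingers measure 117 mm over their backs; the gripper's body (75 mm by 190 mm) begins 51 mm behind the grasp point.
Start: joints at [-0.178, 0.527, 1.433, -0, 1.181, -0.178], TCP at [0.625, 0, 0.223] pointing down, gripper open.
Joint ranges: [-3.08, 3.08], [-0.75, 2.2], [0.22, 2.44], [-1.43, 4.57], [0, 2.65], [-2.85, 2.85]. Speed limits (rad/s): [2.79, 2.79, 3.14, 3.14, 3.14, 3.14].

## Interface

Orientations are given as a unit quaternion [x, y, z, w].
In Python, from rig import robot, optics gives the robot as it stands.
- The arm moves only by the shell command python3 -m inch 'ROWS' [FORCE]. ROWS is JSON, a list of rows, each an object of numbers: "ax", "ay", "az": the turn, a rotation vector about the tool's x, y, z in rad; "dx", "dy", "dz": the shift along the tool's x, y, z in mm; "gripper": the opening in per cent of the stroke, from 0 (shut) to 100 (fully open). In form: [{"ax": .., "ay": .., "az": .., "dx": .., "dy": .., "dz": .., "gripper": ..}, ...]. A call has 1 to 8 rows; each row shifts and turns the commanded pose from where the row before left it, along the tool's axes as they then stand; what a row does not reach is not made up. A row lasts 1/10 s, in which the tool goes at most 50 mm and 8.59 degrees, less where a joint would pass 70% of its speed; a pose out of reach is approached as far as the arm can. A call with a gripper value outside its range is refused whole. The fingers move at their own pace and stop on an object; FORCE is the grip in N (left out, the last holds). Time passes only in rows, so rows that do not move let the fingers close. It gives the time, the measured TCP pose, the force and the opening at its end, in the units of the state.
- robot.get_obs(): the state, without advancing time (a new reading comes with each control period).
- optics.camera(name): name is "scene" or "side" or "wrist"; returns a dict with "img" (480x640x3 uint8, red, green, blue), "depth" (480x640 float32, m along the optical axis (not along the pixel's ray), 0 where there is no reading), "camera_matrix" (3x3 intrinsics, pixels), "k1" (the pictures are not rectified: a ray, as slopes to the right and down, at radius r is drawn at 1 + k1 r^2 times it, then the intrinsics apply), "position" and "attitude" of the camera in the world. Camera axes: x right, y up, looking along -z (the intrinsics and any distortion apply to the point x, -y, -z); pixel columns grow to the right and rows downward; lengths in m; the calibration is good to about 2 mm. A picture is of the moment at which its call begins.
- robot.hand_in(): hands the job in, once; it reports no verdict.
The state is a dict: "time": time; "q": joint angles; "joint_velocities": joint speeds; "joint_torque": joint torques, N m; "position": TCP position; "tool_rot": TCP orientation; "ft_force": force on the tool from outside, world axes, zero at the start; "moment": the same for the moment, N m; "grip_width": finger opening in m.
Only numpy, scipy, OpenCV 4.12 (cv2) and the standard library are available. Lean on these libraries where they do the work, as an engineer would, in place of code of your own. Each camera call takes 0.05 s, during which the arm holds its last target.

## Working session

There is one attempt and no reset: what is moved stays moved. The work goes in short steps, Python scripts to look and compute and a shell command to move; the robot and the scene stay as the last step left them, time stands still between calls to the robot, and variables do not carry over. Pictures are saved under pics/ and viewed, and the job is handed in when it is done.

```bash
ls; mkdir -p pics
cat > h.py <<'E'
import numpy as np, cv2
from rig import robot, optics
from scipy.spatial.transform import Rotation as R
def shot(name,fn):
    c=optics.camera(name); cv2.imwrite('pics/'+fn,cv2.cvtColor(c['img'],cv2.COLOR_RGB2BGR)); np.save('pics/'+fn+'.npy',c,allow_pickle=True); return c
def load(fn): return np.load('pics/'+fn+'.npy',allow_pickle=True).item()
def rot(c):
    a=np.array(c['attitude']); return a if a.shape==(3,3) else R.from_quat(a).as_matrix()
def ray(c,u,v):
    K=np.array(c['camera_matrix']); x=(u-K[0,2])/K[0,0]; y=(v-K[1,2])/K[1,1]
    s=np.array([x,y]); d=s.copy()
    for _ in range(20): d=s/(1+c['k1']*(d@d))
    return np.array(c['position']),rot(c)@np.array([d[0],-d[1],-1.])
def plane(c,u,v,z):
    o,d=ray(c,u,v); return o+d*(z-o[2])/d[2]
def depthpt(c,u,v):
    o,d=ray(c,u,v); return o+d*c['depth'][int(round(v)),int(round(u))]
def proj(c,p):
    q=rot(c).T@(np.array(p)-np.array(c['position'])); s=np.array([q[0],-q[1]])/-q[2]
    s=s*(1+c['k1']*(s@s)); K=np.array(c['camera_matrix']); return K[0,0]*s[0]+K[0,2],K[1,1]*s[1]+K[1,2]
E
python3 - <<'E'
from h import *
for n in ['scene','side','wrist']:
    c=shot(n,n+'0.png'); print(n,c['position'],c['attitude'],c['k1'],np.array(c['camera_matrix']).tolist())
print(robot.get_obs())
E
```

```text
pics
scene [0.98733996 0.34378837 1.10044181] [0.11794564 0.22913166 0.85097605 0.45763224] -0.14861847864355698 [[549.9841522145898, 0.0, 314.3785705183963], [0.0, 549.9841522145898, 233.8703723517799], [0.0, 0.0, 1.0]]
side [ 0.41586989 -0.69062859  0.61569707] [ 0.45277684 -0.02393957 -0.05222259  0.88977122] -0.11709113904672001 [[464.46628434528634, 0.0, 319.4877545105356], [0.0, 464.46628434528634, 232.8299971176144], [0.0, 0.0, 1.0]]
wrist [0.62617383 0.065149   0.38293048] [-1.21223221e-01  1.93504392e-04 -9.22112066e-05  9.92625249e-01] -0.037761466657577264 [[398.27026471881754, 0.0, 320.7504519605203], [0.0, 398.27026471881754, 228.77518280154223], [0.0, 0.0, 1.0]]
{'time': 0.15, 'q': array([-1.78502729e-01,  5.28250045e-01,  1.43359187e+00, -1.38230054e-05,
        1.18140344e+00, -1.78460683e-01]), 'joint_velocities': array([-0.00016687, -0.00180714, -0.00293339, -0.00062027, -0.00066637,
        0.00105558]), 'joint_torque': array([ 9.14956272e-04, -4.40429199e+01, -1.76841742e+01,  6.33679633e-02,
        5.52540855e-02, -1.06930895e-04]), 'position': array([6.24445681e-01, 1.23800415e-04, 2.21803145e-01]), 'tool_rot': array([ 7.07119546e-01,  7.07093533e-01, -4.76548892e-04, -6.75127424e-04]), 'ft_force': array([-0.09983853, -0.2554371 , -0.80601878]), 'moment': array([ 0.01849955,  0.01201544, -0.03263215]), 'grip_width': 0.08680446056582473}
```

View pics/scene0.png

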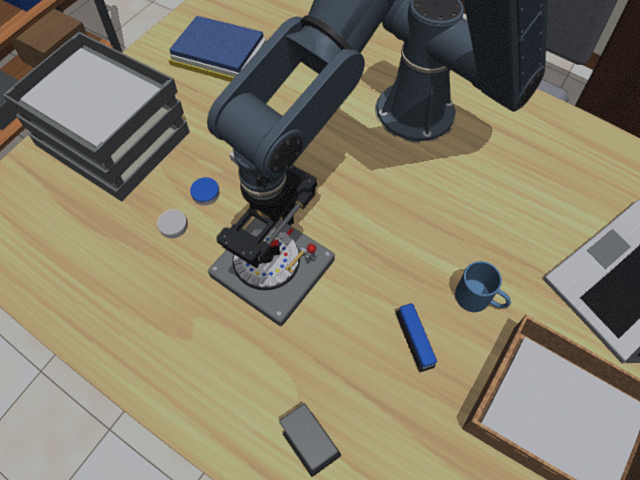

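View pics/side0.png

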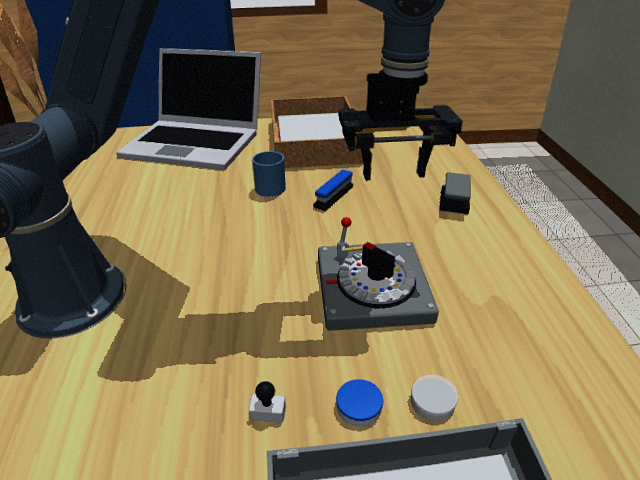

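View pics/wrist0.png

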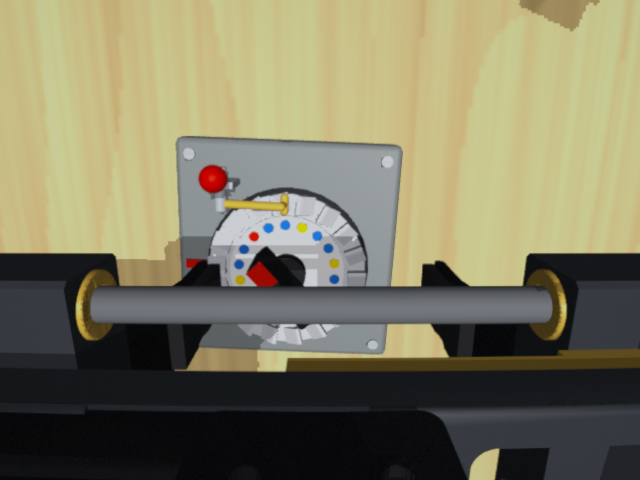

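Run:
```python
from h import *
a=cv2.imread('pics/wrist0.png')[130:360,170:410]; b=cv2.imread('pics/side0.png')[205:335,310:445]
a=cv2.resize(a,(500,480),interpolation=cv2.INTER_CUBIC)
b=cv2.resize(b,(300,290),interpolation=cv2.INTER_CUBIC)
o=np.zeros((480,800,3),np.uint8);o[:,:500]=a;o[:290,500:]=b;cv2.imwrite('pics/c0.png',o)
c=load('wrist0.png')
img=c['img'].astype(int)
# base contour
hsv=cv2.cvtColor(c['img'],cv2.COLOR_RGB2HSV)
for lo,hi in [((0,150,100),(8,255,255)),((172,150,100),(180,255,255))]:
    m=cv2.inRange(hsv,lo,hi); n,l,s,ce=cv2.connectedComponentsWithStats(m)
    for i in range(1,n):
        if s[i,4]>8: print(s[i],ce[i],depthpt(c,*ce[i]))
for p in [(189,154),(388,162),(372,345)]: print(p,plane(c,*p,0.034),depthpt(c,*p))
```

```text
[199 165  28  28 604] [212.39735099 178.60099338] [0.55321075 0.03368291 0.11579035]
[250 232   8   9  59] [253.55932203 236.18644068] [ 0.56726654 -0.02486474  0.04679276]
[186 259  15   9  96] [191.20833333 262.42708333] [ 0.50657386 -0.05293876  0.0355338 ]
[247 262  30  24 429] [261.12820513 275.54545455] [ 0.58159915 -0.04004173  0.10354207]
(189, 154) [0.51179265 0.0454557  0.034     ] [0.51227171 0.04553818 0.03546144]
(388, 162) [0.68443792 0.03836538 0.034     ] [0.68415753 0.03849427 0.03567917]
(372, 345) [ 0.67607554 -0.13837301  0.034     ] [ 0.67590108 -0.13766148  0.03521989]
```

View pics/c0.png

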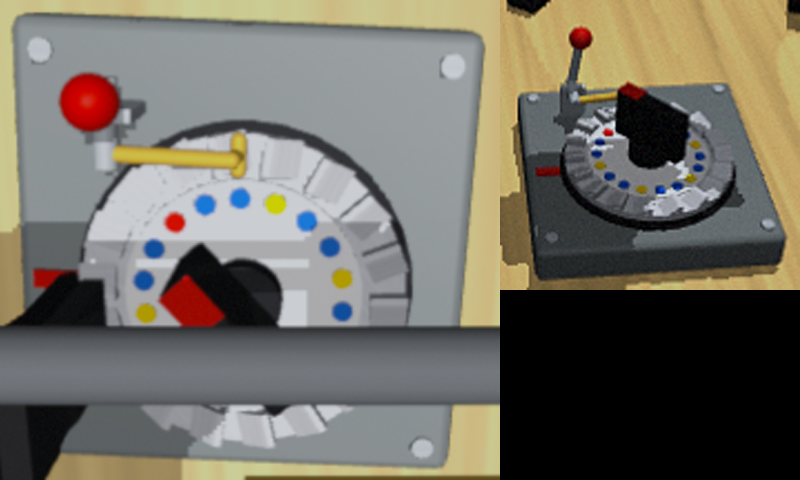

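Run:
```python
from h import *
pix={}
for n in ['wrist','side','scene']:
    c=load(n+'0.png'); hsv=cv2.cvtColor(c['img'],cv2.COLOR_RGB2HSV)
    m=cv2.inRange(hsv,(0,150,90),(8,255,255))|cv2.inRange(hsv,(172,150,90),(180,255,255))
    k,l,s,ce=cv2.connectedComponentsWithStats(m)
    for i in range(1,k):
        if s[i,4]>12: print(n,s[i],ce[i].round(1),plane(c,*ce[i],.107).round(4),plane(c,*ce[i],.104).round(4),plane(c,*ce[i],.034).round(4))
c=load('side0.png')
for p in [(324,249),(407,245),(431,306),(330,317)]: print(p,plane(c,*p,.034).round(4))
# expected layout
th=-0.044;o=np.array([.5954,-.0591,0]);Rz=R.from_euler('z',th)
for p in [(-45,88,107),(0,0,34),(-98,0,34)]:
    w=o+Rz.apply(np.array(p)/1e3); print(p,w.round(4))
```

```text
wrist [199 165  28  28 605] [212.4 178.6] [0.5508 0.0327 0.107 ] [0.55   0.0323 0.104 ] [0.5309 0.0241 0.034 ]
wrist [250 232   8   9  59] [253.6 236.2] [ 0.5778 -0.0087  0.107 ] [ 0.5773 -0.0095  0.104 ] [ 0.565  -0.0283  0.034 ]
wrist [186 259  15   9  96] [191.2 262.4] [ 0.5312 -0.0286  0.107 ] [ 0.5301 -0.0297  0.104 ] [ 0.506  -0.0535  0.034 ]
wrist [247 262  31  25 448] [261.3 275.9] [ 0.5823 -0.039   0.107 ] [ 0.5818 -0.0401  0.104 ] [ 0.5706 -0.0665  0.034 ]
side [341 217  10   7  49] [346.  220.3] [0.549  0.0379 0.107 ] [0.5498 0.0422 0.104 ] [0.5681 0.1424 0.034 ]
side [364 242  11   7  43] [369.1 245.2] [ 0.5776 -0.0449  0.107 ] [ 0.5785 -0.0411  0.104 ] [0.6008 0.0477 0.034 ]
side [326 280  11   3  31] [331.3 281. ] [ 0.4974 -0.1315  0.107 ] [ 0.4979 -0.1282  0.104 ] [ 0.5091 -0.0513  0.034 ]
scene [287 229   6   6  20] [289.4 231.3] [ 0.5406 -0.0264  0.107 ] [ 0.5393 -0.0275  0.104 ] [ 0.5078 -0.0536  0.034 ]
scene [270 239   9   7  36] [274.1 242.6] [ 0.5801 -0.0374  0.107 ] [ 0.5789 -0.0385  0.104 ] [ 0.5502 -0.0654  0.034 ]
scene [307 244   9   9  60] [311.  247.9] [0.5487 0.0333 0.107 ] [0.5474 0.0323 0.104 ] [0.5165 0.0105 0.034 ]
(324, 249) [0.5074 0.0464 0.034 ]
(407, 245) [0.6786 0.0388 0.034 ]
(431, 306) [ 0.6745 -0.1382  0.034 ]
(330, 317) [ 0.4945 -0.1419  0.034 ]
(-45, 88, 107) [0.5543 0.0308 0.107 ]
(0, 0, 34) [ 0.5954 -0.0591  0.034 ]
(-98, 0, 34) [ 0.4975 -0.0548  0.034 ]
```

```bash
python3 -m inch '[{"dy":-38,"dx":16,"az":0.044,"gripper":46},{"dy":-37,"dx":17},{"dz":40},{"dz":40},{},{}]' 20
python3 - <<'E'
from h import *
c=shot('wrist','w1.png'); shot('side','s1.png')
a=cv2.imread('pics/w1.png'); b=cv2.imread('pics/s1.png')[150:330,260:460]
o=np.zeros((480,800,3),np.uint8);o[:360,:480]=cv2.resize(a,(480,360));o[:288,480:]=cv2.resize(b,(320,288),interpolation=cv2.INTER_CUBIC);cv2.imwrite('pics/c1.png',o)
E
```

```text
invalid input
```

View pics/c1.png

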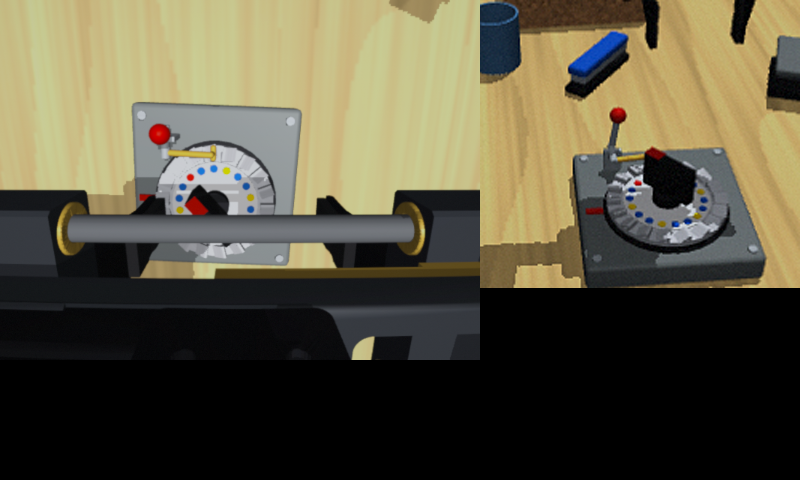

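```bash
python3 -m inch '[{"dy":-38,"dx":16,"az":0.044,"gripper":46},{"dy":-37,"dx":17},{"dz":40},{"dz":40},{"dz":0},{"dz":0}]' 20
```

```text
invalid input
```

```bash
python3 -m inch '[{"ax":0,"ay":0,"az":0.044,"dx":16,"dy":-38,"dz":0,"gripper":46},{"ax":0,"ay":0,"az":0,"dx":17,"dy":-37,"dz":0,"gripper":46},{"ax":0,"ay":0,"az":0,"dx":0,"dy":0,"dz":40,"gripper":46},{"ax":0,"ay":0,"az":0,"dx":0,"dy":0,"dz":40,"gripper":46},{"ax":0,"ay":0,"az":0,"dx":0,"dy":0,"dz":0,"gripper":46},{"ax":0,"ay":0,"az":0,"dx":0,"dy":0,"dz":0,"gripper":46}]' 20
python3 - <<'E'
from h import *
c=shot('wrist','w2.png'); shot('side','s2.png')
a=cv2.imread('pics/w2.png'); b=cv2.imread('pics/s2.png')[150:330,260:460]
o=np.zeros((480,800,3),np.uint8);o[:360,:480]=cv2.resize(a,(480,360));o[:288,480:]=cv2.resize(b,(320,288),interpolation=cv2.INTER_CUBIC);cv2.imwrite('pics/c2.png',o)
print(robot.get_obs())
E
```

```text
time: 0.85
position: [0.5508, 0.0346, 0.1425]
tool_rot: [0.723, 0.691, -0.0, -0.001]
ft_force: [0.1, 0.1, 0.5]
grip_width: 0.0468
{'time': 0.95, 'q': array([-1.39826333e-01,  5.37238427e-01,  1.69105359e+00,  4.74248612e-05,
        9.09835293e-01, -9.56974943e-02]), 'joint_velocities': array([-1.20162807e-03, -1.24842148e-02, -1.51731957e-03, -1.76043674e-03,
       -4.83761702e-03,  9.10607398e-05]), 'joint_torque': array([ 4.83491574e-02, -3.91973054e+01, -1.28308448e+01,  5.73693460e-02,
        8.18915782e-02, -7.37448136e-04]), 'position': array([0.55246552, 0.03434892, 0.14421026]), 'tool_rot': array([0.72254426, 0.6913225 , 0.00108747, 0.00134904]), 'ft_force': array([0.71804854, 0.775751  , 0.89142513]), 'moment': array([-0.01239469,  0.00832803, -0.01396086]), 'grip_width': 0.04276335838216532}
```

View pics/c2.png

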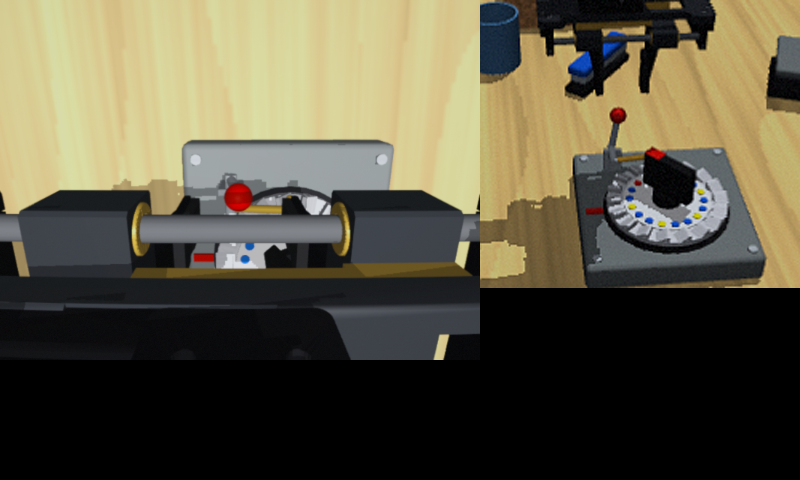

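```bash
python3 -m inch '[{"ax":0,"ay":0,"az":0,"dx":0,"dy":0,"dz":27,"gripper":46},{"ax":0,"ay":0,"az":0,"dx":0,"dy":0,"dz":26,"gripper":46},{"ax":0,"ay":0,"az":0,"dx":0,"dy":0,"dz":0,"gripper":46},{"ax":0,"ay":0,"az":0,"dx":0,"dy":-4,"dz":0,"gripper":46},{"ax":0,"ay":0,"az":0,"dx":0,"dy":-4,"dz":0,"gripper":46},{"ax":0,"ay":0,"az":0,"dx":0,"dy":-4,"dz":0,"gripper":46},{"ax":0,"ay":0,"az":0,"dx":0,"dy":-4,"dz":0,"gripper":46}]'; python3 -m inch '[{"ax":0,"ay":0,"az":0,"dx":0,"dy":-4,"dz":0,"gripper":46},{"ax":0,"ay":0,"az":0,"dx":0,"dy":-4,"dz":0,"gripper":46},{"ax":0,"ay":0,"az":0,"dx":0,"dy":-3,"dz":0,"gripper":46},{"ax":0,"ay":0,"az":0,"dx":0,"dy":-3,"dz":0,"gripper":46}]'
python3 - <<'E'
from h import *
c=shot('wrist','w3.png'); shot('side','s3.png')
a=cv2.imread('pics/w3.png'); b=cv2.imread('pics/s3.png')[150:330,260:460]
o=np.zeros((480,800,3),np.uint8);o[:360,:480]=cv2.resize(a,(480,360));o[:288,480:]=cv2.resize(b,(320,288),interpolation=cv2.INTER_CUBIC);cv2.imwrite('pics/c3.png',o)
E
```

```text
time: 1.65
position: [0.5353, 0.0353, 0.0908]
tool_rot: [0.722, 0.691, 0.001, 0.001]
ft_force: [0.2, 0.5, 0.5]
grip_width: 0.0399
time: 2.05
position: [0.5203, 0.036, 0.0895]
tool_rot: [0.722, 0.691, -0.0, -0.0]
ft_force: [0.1, -0.7, -0.4]
grip_width: 0.0397
```

View pics/c3.png

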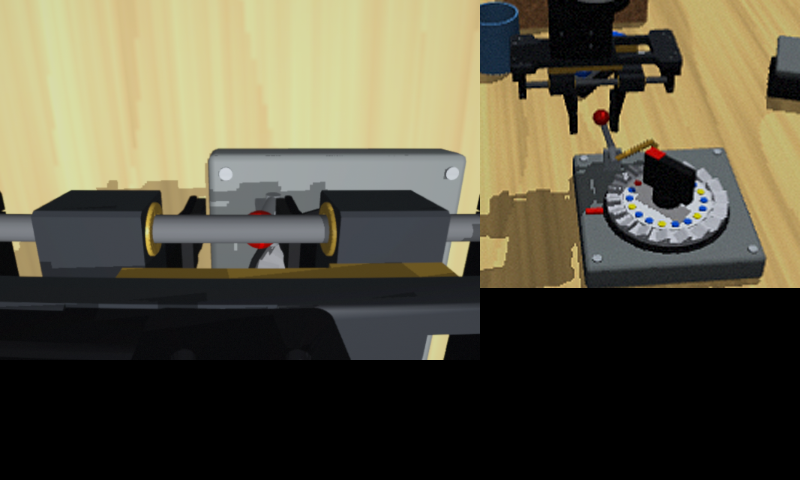

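```bash
python3 -m inch '[{"ax":0,"ay":0,"az":0,"dx":0,"dy":3,"dz":0,"gripper":46},{"ax":0,"ay":0,"az":0,"dx":0,"dy":3,"dz":0,"gripper":46},{"ax":0,"ay":0,"az":0,"dx":0,"dy":0,"dz":-20,"gripper":46},{"ax":0,"ay":0,"az":0,"dx":0,"dy":0,"dz":-40,"gripper":46},{"ax":0,"ay":0,"az":0,"dx":-45,"dy":0,"dz":-20,"gripper":46},{"ax":0,"ay":0,"az":0,"dx":-45,"dy":-20,"dz":0,"gripper":46},{"ax":0,"ay":0,"az":0,"dx":-45,"dy":-20,"dz":0,"gripper":46},{"ax":0,"ay":0,"az":0,"dx":0,"dy":0,"dz":0,"gripper":46}]'
python3 - <<'E'
from h import *
c=shot('wrist','w4.png'); shot('side','s4.png'); shot('scene','sc4.png')
a=cv2.imread('pics/w4.png'); b=cv2.imread('pics/s4.png')[150:330,260:460]
o=np.zeros((480,800,3),np.uint8);o[:360,:480]=cv2.resize(a,(480,360));o[:288,480:]=cv2.resize(b,(320,288),interpolation=cv2.INTER_CUBIC);cv2.imwrite('pics/c4.png',o)
E
```

```text
time: 2.95
position: [0.4796, -0.1021, 0.1699]
tool_rot: [0.725, 0.689, -0.001, 0.001]
ft_force: [0.3, 0.3, -0.0]
grip_width: 0.0401
```

View pics/c4.png

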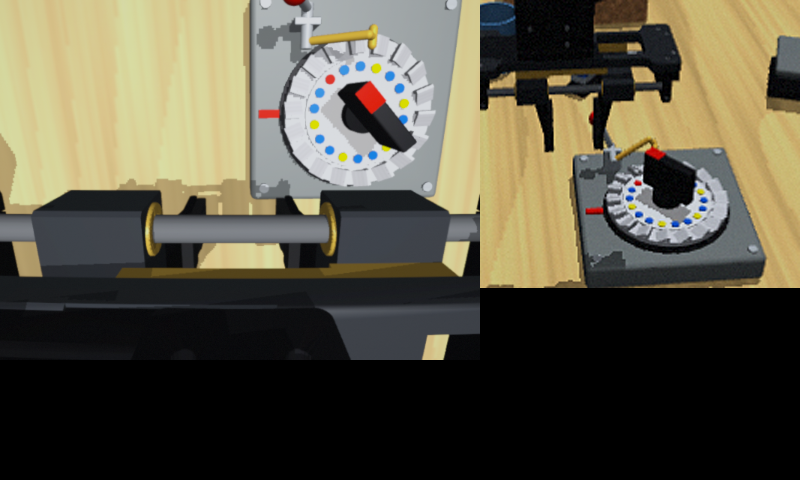

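Run:
```python
from h import *
c=load('w4.png'); print(c['position'],c['attitude'])
a=cv2.cvtColor(c['img'],cv2.COLOR_RGB2BGR)[90:220,430:580]
cv2.imwrite('pics/k4.png',cv2.resize(a,(750,650)[:2],interpolation=cv2.INTER_CUBIC)[:600])
for p in [(354,153),(588,20),(570,249),(352,250)]: print(p,plane(c,*p,.034).round(4))
hsv=cv2.cvtColor(c['img'],cv2.COLOR_RGB2HSV)
m=cv2.inRange(hsv,(0,150,90),(8,255,255))|cv2.inRange(hsv,(172,150,90),(180,255,255))
k,l,s,ce=cv2.connectedComponentsWithStats(m)
for i in range(1,k):
    if s[i,4]>12:
        print(s[i],ce[i],plane(c,*ce[i],.104).round(4),plane(c,*ce[i],.034).round(4))
        if s[i,4]>300:
            r=cv2.minAreaRect(np.argwhere(l==i)[:,::-1].astype(np.float32)); bx=cv2.boxPoints(r); print([plane(c,*q,.104).round(4).tolist() for q in bx],bx)
```

```text
[ 0.48442223 -0.03687246  0.33099017] [-0.1221873   0.00238536 -0.02525373  0.99218286]
(354, 153) [ 0.5084 -0.055   0.034 ]
(588, 20) [0.675  0.0295 0.034 ]
(570, 249) [ 0.6773 -0.1376  0.034 ]
(352, 250) [ 0.5045 -0.1293  0.034 ]
[381   0  25   6 104] [393.27884615   1.80769231] [0.5258 0.0262 0.104 ] [0.5385 0.0456 0.034 ]
[435 100  11  12 106] [439.91509434 105.51886792] [ 0.5508 -0.0272  0.104 ] [ 0.5712 -0.0243  0.034 ]
[473 108  41  44 965] [493.42590674 129.6373057 ] [ 0.5811 -0.0415  0.104 ] [ 0.6109 -0.0429  0.034 ]
[[0.5685, -0.0379, 0.104], [0.5799, -0.0292, 0.104], [0.5937, -0.045, 0.104], [0.5823, -0.054, 0.104]] [[471.3515  123.98513]
 [492.2624  106.87622]
 [515.38617 135.13858]
 [494.47528 152.2475 ]]
[345 146  28  11 280] [358.59642857 151.49642857] [ 0.5054 -0.05    0.104 ] [ 0.5118 -0.0541  0.034 ]
```

View pics/k4.png

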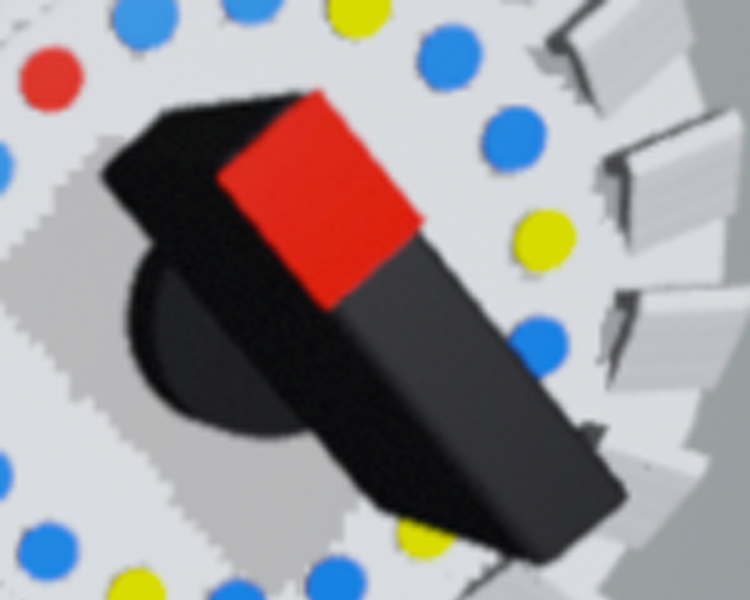

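Run:
```python
from h import *
c=load('w4.png')
P=[plane(c,430+u/5,90+v/5,.104)[:2] for u,v in [(217,175),(318,92),(627,495),(543,563)]]
P=np.array(P); print(P.round(4), P.mean(0))
d=(P[0]+P[1]-P[2]-P[3]); print('bar -x dir',np.arctan2(d[1],d[0]),np.linalg.norm(d)/2, 'counter',np.pi-np.arctan2(d[1],d[0])-0.044)
print(robot.get_obs()['position'],robot.get_obs()['tool_rot'])
print(R.from_quat(robot.get_obs()['tool_rot']).as_matrix().round(3))
```

```text
[[ 0.5697 -0.0385]
 [ 0.5806 -0.03  ]
 [ 0.6194 -0.0767]
 [ 0.61   -0.0843]] [ 0.59491784 -0.05739344]
bar -x dir 2.2777581938052784 0.06083988154045572 counter 0.8198344597845146
[ 0.48127917 -0.09755811  0.16959194] [7.22932402e-01 6.90918708e-01 2.81950338e-04 4.85370992e-05]
[[ 0.045  0.999  0.   ]
 [ 0.999 -0.045  0.   ]
 [ 0.     0.    -1.   ]]
```

```bash
python3 -m inch '[{"ax":0,"ay":0,"az":0,"dx":15,"dy":37,"dz":0,"gripper":46},{"ax":0,"ay":0,"az":0,"dx":15,"dy":37,"dz":0,"gripper":46},{"ax":0,"ay":0,"az":0,"dx":14.6,"dy":37.8,"dz":0,"gripper":46},{"ax":0,"ay":0,"az":-0.149,"dx":0,"dy":0,"dz":0,"gripper":46},{"ax":0,"ay":0,"az":-0.149,"dx":0,"dy":0,"dz":0,"gripper":46},{"ax":0,"ay":0,"az":-0.149,"dx":0,"dy":0,"dz":0,"gripper":46},{"ax":0,"ay":0,"az":-0.149,"dx":0,"dy":0,"dz":0,"gripper":46},{"ax":0,"ay":0,"az":-0.149,"dx":0,"dy":0,"dz":0,"gripper":46}]';python3 -m inch '[{"ax":0,"ay":0,"az":0,"dx":0,"dy":0,"dz":20,"gripper":46},{"ax":0,"ay":0,"az":0,"dx":0,"dy":0,"dz":20,"gripper":46},{"ax":0,"ay":0,"az":0,"dx":0,"dy":0,"dz":0,"gripper":46}]'
python3 - <<'E'
from h import *
L=[robot.get_obs()]
o=L[0]
M=R.from_quat(o['tool_rot']).as_matrix(); print(o['position'],np.arctan2(M[1,1],M[0,1]),o['moment'],o['ft_force'],o['q'])
c=shot('wrist','w5.png'); shot('side','s5.png')
a=cv2.imread('pics/w5.png'); b=cv2.imread('pics/s5.png')[150:330,260:460]
o=np.zeros((480,800,3),np.uint8);o[:360,:480]=cv2.resize(a,(480,360));o[:288,480:]=cv2.resize(b,(320,288),interpolation=cv2.INTER_CUBIC);cv2.imwrite('pics/c5.png',o)
E
```

```text
time: 3.9
position: [0.5951, -0.0553, 0.1691]
tool_rot: [0.417, 0.909, 0.0, -0.0]
ft_force: [0.4, 0.3, 0.3]
grip_width: 0.0399
time: 4.2
position: [0.5929, -0.055, 0.1268]
tool_rot: [0.42, 0.908, -0.0, -0.003]
ft_force: [-1.2, -0.2, -0.3]
grip_width: 0.0399
[ 0.59290336 -0.05502761  0.12681095] 0.7039031832343903 [ 0.0510061  -0.02731261  0.04994555] [-1.1650092  -0.18987917 -0.26117162] [-2.80217798e-01  6.12139979e-01  1.58945967e+00  3.83470930e-04
  9.46226568e-01 -9.84337626e-01]
```

View pics/c5.png

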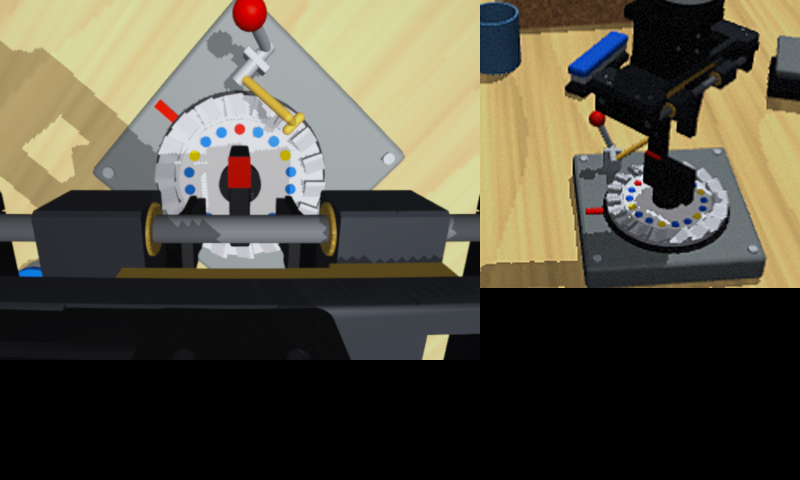

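Run:
```python
from h import *
P=[];T=[];Mo=[]
for i in range(6):
    optics.camera('wrist') if i==0 else optics.camera('side'); o=robot.get_obs(); P.append(o['position']);T.append(o['joint_torque'][5]);Mo.append(o['moment'][2])
print(np.array(P).round(4),T,Mo)
c=load('w5.png'); a=cv2.imread('pics/w5.png')[180:300,200:440]; cv2.imwrite('pics/k5.png',cv2.resize(a,(800,400),interpolation=cv2.INTER_CUBIC))
```

```text
[[ 0.5953 -0.0567  0.1299]
 [ 0.5955 -0.0571  0.1304]
 [ 0.5955 -0.0573  0.1305]
 [ 0.5954 -0.0575  0.1306]
 [ 0.5953 -0.0577  0.1305]
 [ 0.5951 -0.0578  0.1304]] [np.float64(0.001338923248113133), np.float64(0.0011648324289126322), np.float64(0.0009706462151370943), np.float64(0.0007839287354727276), np.float64(0.0006297825348156039), np.float64(0.00048559022616245784)] [np.float64(-0.010607179268557592), np.float64(0.03967824896579894), np.float64(-0.018952799864839217), np.float64(-0.0427291254588968), np.float64(-0.032600957074380384), np.float64(0.018332360305481216)]
```

View pics/k5.png

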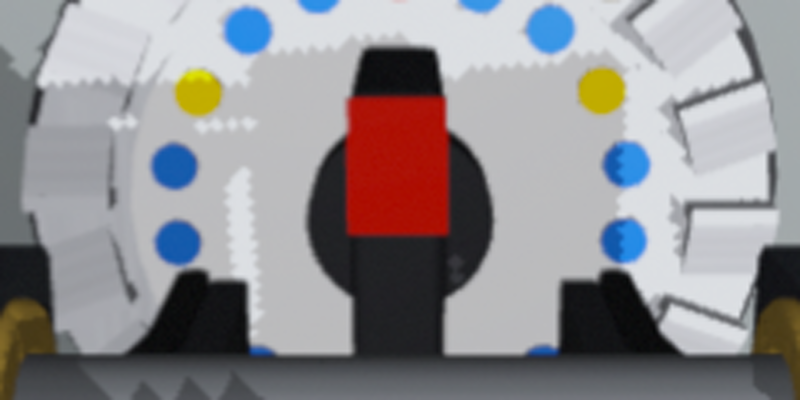

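```bash
python3 -m inch '[{"ax":0,"ay":0,"az":0,"dx":0,"dy":0,"dz":20,"gripper":46},{"ax":0,"ay":0,"az":0,"dx":0,"dy":0,"dz":20,"gripper":46},{"ax":0,"ay":0,"az":0,"dx":0,"dy":0,"dz":17,"gripper":46},{"ax":0,"ay":0,"az":0,"dx":0,"dy":0,"dz":0,"gripper":46},{"ax":0,"ay":0,"az":0,"dx":0,"dy":0,"dz":0,"gripper":46}]' 20; python3 -m inch '[{"ax":0,"ay":0,"az":0,"dx":0,"dy":0,"dz":0,"gripper":0},{"ax":0,"ay":0,"az":0,"dx":0,"dy":0,"dz":0,"gripper":0},{"ax":0,"ay":0,"az":0,"dx":0,"dy":0,"dz":0,"gripper":0},{"ax":0,"ay":0,"az":0,"dx":0,"dy":0,"dz":0,"gripper":0},{"ax":0,"ay":0,"az":0,"dx":0,"dy":0,"dz":0,"gripper":0},{"ax":0,"ay":0,"az":0,"dx":0,"dy":0,"dz":0,"gripper":0}]' 20
cat > st.py <<'E'
from h import *
o=robot.get_obs();M=R.from_quat(o['tool_rot']).as_matrix(); a=np.arctan2(M[1,1],M[0,1])
print('t',round(o['time'],2),'pos',o['position'].round(4),'yang',round(a,4),'cnt',round(np.pi/2-a-0.044,3),'q6',round(o['q'][5],4),'Mz',o['moment'].round(3),'F',o['ft_force'].round(1),'tau6',round(o['joint_torque'][5],4),'tau1',round(o['joint_torque'][0],3),'w',round(o['grip_width'],4))
E
python3 st.py
```

```text
time: 5.1
position: [0.5947, -0.058, 0.0729]
tool_rot: [0.421, 0.907, 0.0, 0.0]
ft_force: [-0.0, -0.6, 0.2]
grip_width: 0.0406
time: 5.7
position: [0.5944, -0.0581, 0.0731]
tool_rot: [0.421, 0.907, -0.0, 0.0]
ft_force: [-1.3, -1.2, 4.5]
grip_width: 0.0135
t 5.7 pos [ 0.5944 -0.0581  0.0731] yang 0.7012 cnt 0.826 q6 -0.9847 Mz [-0.304  0.302  0.002] F [-1.3 -1.2  4.5] tau6 -0.0178 tau1 1.138 w 0.0135
```

```bash
python3 -m inch '[{"ax":0,"ay":0,"az":-0.04,"dx":0,"dy":0,"dz":0,"gripper":0},{"ax":0,"ay":0,"az":-0.04,"dx":0,"dy":0,"dz":0,"gripper":0},{"ax":0,"ay":0,"az":-0.04,"dx":0,"dy":0,"dz":0,"gripper":0},{"ax":0,"ay":0,"az":-0.04,"dx":0,"dy":0,"dz":0,"gripper":0}]'; python3 st.py;  python3 -m inch '[{"ax":0,"ay":0,"az":-0.05,"dx":0,"dy":0,"dz":0,"gripper":0},{"ax":0,"ay":0,"az":-0.05,"dx":0,"dy":0,"dz":0,"gripper":0},{"ax":0,"ay":0,"az":-0.05,"dx":0,"dy":0,"dz":0,"gripper":0},{"ax":0,"ay":0,"az":-0.05,"dx":0,"dy":0,"dz":0,"gripper":0},{"ax":0,"ay":0,"az":-0.05,"dx":0,"dy":0,"dz":0,"gripper":0}]'; python3 st.py
```

```text
time: 6.1
position: [0.5946, -0.058, 0.073]
tool_rot: [0.347, 0.938, -0.0, 0.0]
ft_force: [-0.9, -1.1, 4.2]
grip_width: 0.0139
t 6.1 pos [ 0.5946 -0.058   0.073 ] yang 0.8624 cnt 0.664 q6 -1.1462 Mz [-0.21   0.232 -0.028] F [-0.9 -1.1  4.2] tau6 0.2011 tau1 0.732 w 0.0139
time: 6.6
position: [0.5948, -0.0577, 0.073]
tool_rot: [0.227, 0.974, 0.0, 0.0]
ft_force: [-0.5, 1.3, 3.9]
grip_width: 0.0137
t 6.6 pos [ 0.5948 -0.0577  0.073 ] yang 1.1126 cnt 0.414 q6 -1.3966 Mz [ 0.045  0.092 -0.061] F [-0.5  1.3  3.9] tau6 0.2637 tau1 0.087 w 0.0137
```

```bash
python3 -m inch '[{"ax":0,"ay":0,"az":-0.03,"dx":0,"dy":0,"dz":0,"gripper":0},{"ax":0,"ay":0,"az":-0.03,"dx":0,"dy":0,"dz":0,"gripper":0},{"ax":0,"ay":0,"az":-0.03,"dx":0,"dy":0,"dz":0,"gripper":0},{"ax":0,"ay":0,"az":-0.03,"dx":0,"dy":0,"dz":0,"gripper":0},{"ax":0,"ay":0,"az":-0.01,"dx":0,"dy":0,"dz":0,"gripper":0}]'>/dev/null; python3 st.py
python3 -m inch '[{"ax":0,"ay":0,"az":-0.01,"dx":0,"dy":0,"dz":0,"gripper":0},{"ax":0,"ay":0,"az":-0.01,"dx":0,"dy":0,"dz":0,"gripper":0}]'>/dev/null; python3 st.py
python3 -m inch '[{"ax":0,"ay":0,"az":-0.01,"dx":0,"dy":0,"dz":0,"gripper":0},{"ax":0,"ay":0,"az":-0.01,"dx":0,"dy":0,"dz":0,"gripper":0}]'>/dev/null; python3 st.py
```

```text
t 7.1 pos [ 0.5948 -0.0575  0.0731] yang 1.2417 cnt 0.285 q6 -1.5256 Mz [ 0.169  0.089 -0.049] F [-1.2  0.3  5.6] tau6 -0.0575 tau1 -0.374 w 0.014
t 7.3 pos [ 0.5949 -0.0575  0.073 ] yang 1.2614 cnt 0.265 q6 -1.5453 Mz [ 0.145  0.139 -0.055] F [-0.4  0.2  5.4] tau6 0.0036 tau1 -0.43 w 0.0138
t 7.5 pos [ 0.5949 -0.0574  0.073 ] yang 1.2813 cnt 0.245 q6 -1.5653 Mz [ 0.18   0.053 -0.038] F [-1.   1.1  5.1] tau6 0.0035 tau1 -0.481 w 0.0138
```

```bash
python3 -m inch '[{"ax":0,"ay":0,"az":-0.01,"dx":0,"dy":0,"dz":0,"gripper":0},{"ax":0,"ay":0,"az":-0.01,"dx":0,"dy":0,"dz":0,"gripper":0}]'>/dev/null; python3 st.py
python3 -m inch '[{"ax":0,"ay":0,"az":-0.01,"dx":0,"dy":0,"dz":0,"gripper":0},{"ax":0,"ay":0,"az":-0.01,"dx":0,"dy":0,"dz":0,"gripper":0}]'>/dev/null; python3 st.py
python3 -m inch '[{"ax":0,"ay":0,"az":-0.01,"dx":0,"dy":0,"dz":0,"gripper":0},{"ax":0,"ay":0,"az":-0.01,"dx":0,"dy":0,"dz":0,"gripper":0}]'>/dev/null; python3 st.py
```

```text
t 7.7 pos [ 0.5949 -0.0574  0.073 ] yang 1.3014 cnt 0.225 q6 -1.5853 Mz [ 0.174  0.066 -0.028] F [-1.8  0.6  5.5] tau6 0.0033 tau1 -0.534 w 0.0137
t 7.9 pos [ 0.5949 -0.0574  0.073 ] yang 1.3213 cnt 0.205 q6 -1.6053 Mz [ 0.244  0.118 -0.072] F [-1.2  0.6  5.7] tau6 0.0031 tau1 -0.587 w 0.0136
t 8.1 pos [ 0.5949 -0.0574  0.0731] yang 1.3413 cnt 0.186 q6 -1.6253 Mz [ 0.213  0.098 -0.064] F [-0.6  1.9  6.8] tau6 0.003 tau1 -0.639 w 0.014
```

```bash
python3 -m inch '[{"ax":0,"ay":0,"az":-0.01,"dx":0,"dy":0,"dz":0,"gripper":0},{"ax":0,"ay":0,"az":-0.01,"dx":0,"dy":0,"dz":0,"gripper":0}]'>/dev/null; python3 st.py
python3 -m inch '[{"ax":0,"ay":0,"az":-0.01,"dx":0,"dy":0,"dz":0,"gripper":0},{"ax":0,"ay":0,"az":-0.01,"dx":0,"dy":0,"dz":0,"gripper":0}]'>/dev/null; python3 st.py
```

```text
t 8.3 pos [ 0.5949 -0.0573  0.073 ] yang 1.3613 cnt 0.166 q6 -1.6453 Mz [ 0.263  0.133 -0.115] F [-1.3  1.   5. ] tau6 0.0028 tau1 -0.691 w 0.014
t 8.5 pos [ 0.5949 -0.0573  0.073 ] yang 1.3811 cnt 0.146 q6 -1.6652 Mz [ 0.189  0.087 -0.178] F [-1.1  1.6  6. ] tau6 -0.0895 tau1 -0.634 w 0.014
```

```bash
python3 -m inch '[{"ax":0,"ay":0,"az":-0.01,"dx":0,"dy":0,"dz":0,"gripper":0},{"ax":0,"ay":0,"az":-0.01,"dx":0,"dy":0,"dz":0,"gripper":0}]'>/dev/null; python3 st.py
```

```text
t 8.7 pos [ 0.5949 -0.0573  0.073 ] yang 1.3996 cnt 0.127 q6 -1.6842 Mz [ 0.191  0.061 -0.461] F [-1.8  0.9  5.3] tau6 -0.3665 tau1 -0.285 w 0.0138
```

```bash
python3 -m inch '[{"ax":0,"ay":0,"az":0,"dx":0,"dy":0,"dz":0,"gripper":0},{"ax":0,"ay":0,"az":0,"dx":0,"dy":0,"dz":0,"gripper":0}]'>/dev/null; python3 st.py;  python3 -m inch '[{"ax":0,"ay":0,"az":0,"dx":0,"dy":0,"dz":0,"gripper":0},{"ax":0,"ay":0,"az":0,"dx":0,"dy":0,"dz":0,"gripper":0}]'>/dev/null; python3 st.py
```

```text
t 8.9 pos [ 0.5949 -0.0573  0.0731] yang 1.399 cnt 0.128 q6 -1.6838 Mz [ 0.286  0.16  -0.403] F [-1.1  1.7  5.7] tau6 -0.4167 tau1 -0.351 w 0.0137
t 9.1 pos [ 0.5949 -0.0572  0.073 ] yang 1.399 cnt 0.128 q6 -1.6838 Mz [ 0.234  0.068 -0.434] F [-1.9  0.8  5.2] tau6 -0.4156 tau1 -0.353 w 0.014
```

```bash
python3 -m inch '[{"ax":0,"ay":0,"az":0.01,"dx":0,"dy":0,"dz":0,"gripper":0},{"ax":0,"ay":0,"az":0.009,"dx":0,"dy":0,"dz":0,"gripper":0},{"ax":0,"ay":0,"az":0,"dx":0,"dy":0,"dz":0,"gripper":0}]'>/dev/null; python3 st.py;  python3 -m inch '[{"ax":0,"ay":0,"az":0,"dx":0,"dy":0,"dz":0,"gripper":40},{"ax":0,"ay":0,"az":0,"dx":0,"dy":0,"dz":0,"gripper":40},{"ax":0,"ay":0,"az":0,"dx":0,"dy":0,"dz":0,"gripper":40},{"ax":0,"ay":0,"az":0,"dx":0,"dy":0,"dz":0,"gripper":40},{"ax":0,"ay":0,"az":0,"dx":0,"dy":0,"dz":0,"gripper":40}]' ; python3 st.py
```

```text
t 9.4 pos [ 0.5949 -0.0573  0.0731] yang 1.3815 cnt 0.145 q6 -1.6656 Mz [ 0.237  0.11  -0.092] F [-0.8  2.3  5.8] tau6 -0.0856 tau1 -0.705 w 0.014
time: 9.9
position: [0.5945, -0.0578, 0.0723]
tool_rot: [0.094, 0.996, 0.0, -0.0]
ft_force: [0.4, 1.0, -0.4]
grip_width: 0.034
t 9.9 pos [ 0.5945 -0.0578  0.0723] yang 1.382 cnt 0.145 q6 -1.6658 Mz [ 0.086 -0.03  -0.038] F [ 0.4  1.  -0.4] tau6 -0.0004 tau1 0.007 w 0.034
```

```bash
python3 -m inch '[{"ax":0,"ay":0,"az":0,"dx":0,"dy":0,"dz":-25,"gripper":40},{"ax":0,"ay":0,"az":0,"dx":0,"dy":0,"dz":-45,"gripper":46},{"ax":0,"ay":0,"az":0.142,"dx":0,"dy":0,"dz":0,"gripper":46},{"ax":0,"ay":0,"az":0.142,"dx":0,"dy":0,"dz":0,"gripper":46},{"ax":0,"ay":0,"az":0.142,"dx":0,"dy":0,"dz":0,"gripper":46},{"ax":0,"ay":0,"az":0.142,"dx":0,"dy":0,"dz":0,"gripper":46},{"ax":0,"ay":0,"az":0.142,"dx":0,"dy":0,"dz":0,"gripper":46},{"ax":0,"ay":0,"az":0.142,"dx":0,"dy":0,"dz":0,"gripper":46}]'; python3 -m inch '[{"ax":0,"ay":0,"az":0.142,"dx":0,"dy":0,"dz":0,"gripper":46},{"ax":0,"ay":0,"az":0.142,"dx":0,"dy":0,"dz":0,"gripper":46},{"ax":0,"ay":0,"az":0.142,"dx":0,"dy":0,"dz":0,"gripper":46},{"ax":0,"ay":0,"az":0.142,"dx":0,"dy":0,"dz":0,"gripper":46},{"ax":0,"ay":0,"az":0,"dx":44,"dy":-36,"dz":0,"gripper":46},{"ax":0,"ay":0,"az":0,"dx":44,"dy":-36,"dz":0,"gripper":46},{"ax":0,"ay":0,"az":0,"dx":0,"dy":0,"dz":0,"gripper":46},{"ax":0,"ay":0,"az":0,"dx":0,"dy":0,"dz":0,"gripper":46}]';  python3 - <<'E'
from h import *
c=shot('wrist','w6.png'); shot('side','s6.png')
a=cv2.imread('pics/w6.png'); b=cv2.imread('pics/s6.png')[150:330,260:460]
o=np.zeros((480,800,3),np.uint8);o[:360,:480]=cv2.resize(a,(480,360));o[:288,480:]=cv2.resize(b,(320,288),interpolation=cv2.INTER_CUBIC);cv2.imwrite('pics/c6.png',o)
E
python3 st.py
```

```text
time: 10.7
position: [0.5944, -0.0578, 0.1425]
tool_rot: [0.5, 0.866, -0.0, -0.0]
ft_force: [0.9, -0.1, -0.9]
grip_width: 0.0399
time: 11.5
position: [0.5338, 0.0228, 0.1427]
tool_rot: [0.72, 0.694, 0.0, 0.0]
ft_force: [0.8, -0.4, 0.9]
grip_width: 0.0402
t 11.6 pos [0.5357 0.0213 0.1429] yang -0.0381 cnt 1.565 q6 -0.1303 Mz [ 0.001 -0.033  0.047] F [ 0.6 -0.6  0.7] tau6 -0.0022 tau1 0.592 w 0.0399
```

View pics/c6.png

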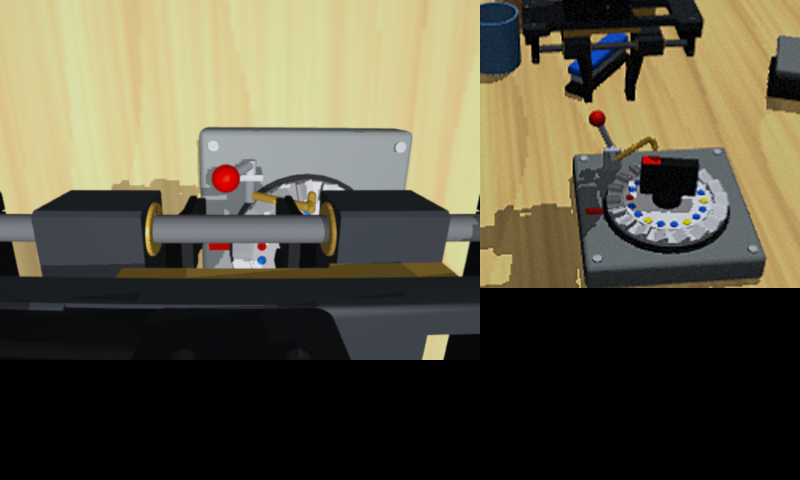

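Run:
```python
from h import *
c=load('w6.png');hsv=cv2.cvtColor(c['img'],cv2.COLOR_RGB2HSV)
m=cv2.inRange(hsv,(0,150,90),(8,255,255))|cv2.inRange(hsv,(172,150,90),(180,255,255))
k,l,s,ce=cv2.connectedComponentsWithStats(m)
for i in range(1,k):
    if s[i,4]>300: print(s[i],ce[i],plane(c,*ce[i],.1045))
optics.camera('side');print(robot.get_obs()['position'])
```

```text
[ 283  220   36   37 1072] [300.63152985 237.82929104] [0.52558857 0.03384989 0.1045    ]
[0.53582255 0.02101874 0.1428771 ]
```

```bash
python3 -m inch '[{"ax":0,"ay":0,"az":0,"dx":12.5,"dy":-10.7,"dz":0,"gripper":46},{"ax":0,"ay":0,"az":0,"dx":0,"dy":0,"dz":0,"gripper":46},{"ax":0,"ay":0,"az":0,"dx":0,"dy":0,"dz":26,"gripper":46},{"ax":0,"ay":0,"az":0,"dx":0,"dy":0,"dz":27,"gripper":46},{"ax":0,"ay":0,"az":0,"dx":0,"dy":0,"dz":0,"gripper":46},{"ax":0,"ay":0,"az":0,"dx":0,"dy":4,"dz":0,"gripper":46},{"ax":0,"ay":0,"az":0,"dx":0,"dy":4,"dz":0,"gripper":46}]'; python3 st.py; python3 -m inch '[{"ax":0,"ay":0,"az":0,"dx":0,"dy":3,"dz":0,"gripper":46},{"ax":0,"ay":0,"az":0,"dx":0,"dy":3,"dz":0,"gripper":46},{"ax":0,"ay":0,"az":0,"dx":0,"dy":3,"dz":0,"gripper":46},{"ax":0,"ay":0,"az":0,"dx":0,"dy":3,"dz":0,"gripper":46},{"ax":0,"ay":0,"az":0,"dx":0,"dy":3,"dz":0,"gripper":46},{"ax":0,"ay":0,"az":0,"dx":0,"dy":3,"dz":0,"gripper":46},{"ax":0,"ay":0,"az":0,"dx":0,"dy":2,"dz":0,"gripper":46},{"ax":0,"ay":0,"az":0,"dx":0,"dy":0,"dz":0,"gripper":46}]';  python3 - <<'E'
from h import *
c=shot('wrist','w7.png'); shot('side','s7.png')
a=cv2.imread('pics/w7.png'); b=cv2.imread('pics/s7.png')[150:330,260:460]
o=np.zeros((480,800,3),np.uint8);o[:360,:480]=cv2.resize(a,(480,360));o[:288,480:]=cv2.resize(b,(320,288),interpolation=cv2.INTER_CUBIC);cv2.imwrite('pics/c7.png',o)
E
python3 st.py
```

```text
time: 12.35
position: [0.5333, 0.0344, 0.0906]
tool_rot: [0.72, 0.694, 0.001, 0.001]
ft_force: [0.5, 1.1, -0.5]
grip_width: 0.0399
t 12.35 pos [0.5333 0.0344 0.0906] yang -0.0381 cnt 1.565 q6 -0.1068 Mz [-0.027 -0.001 -0.079] F [ 0.5  1.1 -0.5] tau6 -0.0069 tau1 0.002 w 0.0399
time: 13.15
position: [0.5523, 0.0338, 0.0895]
tool_rot: [0.72, 0.694, 0.0, 0.0]
ft_force: [0.1, -0.4, -0.4]
grip_width: 0.0399
t 13.25 pos [0.5518 0.0338 0.0894] yang -0.038 cnt 1.565 q6 -0.1029 Mz [ 0.037  0.006 -0.015] F [ 0.  -0.8 -0.4] tau6 0.0005 tau1 -0.023 w 0.0398
```

View pics/c7.png

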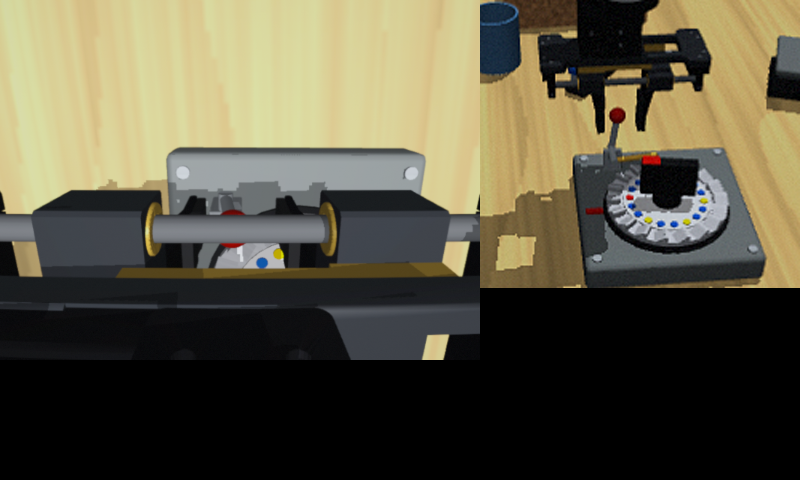

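```bash
python3 -m inch '[{"ax":0,"ay":0,"az":0,"dx":0,"dy":0,"dz":-20,"gripper":46},{"ax":0,"ay":0,"az":0,"dx":0,"dy":0,"dz":-35,"gripper":46},{"ax":0,"ay":0,"az":0,"dx":-18,"dy":9.3,"dz":0,"gripper":46},{"ax":0,"ay":0,"az":0,"dx":-18,"dy":9.3,"dz":0,"gripper":46},{"ax":0,"ay":0,"az":0,"dx":-18,"dy":9.3,"dz":0,"gripper":46},{"ax":0,"ay":0,"az":0,"dx":-18,"dy":9.3,"dz":0,"gripper":46},{"ax":0,"ay":0,"az":0,"dx":-18,"dy":9.3,"dz":0,"gripper":46},{"ax":0,"ay":0,"az":-0.142,"dx":0,"dy":0,"dz":0,"gripper":46}]'; python3 -m inch '[{"ax":0,"ay":0,"az":-0.142,"dx":0,"dy":0,"dz":0,"gripper":46},{"ax":0,"ay":0,"az":-0.142,"dx":0,"dy":0,"dz":0,"gripper":46},{"ax":0,"ay":0,"az":-0.142,"dx":0,"dy":0,"dz":0,"gripper":46},{"ax":0,"ay":0,"az":-0.142,"dx":0,"dy":0,"dz":0,"gripper":46},{"ax":0,"ay":0,"az":-0.142,"dx":0,"dy":0,"dz":0,"gripper":46},{"ax":0,"ay":0,"az":-0.142,"dx":0,"dy":0,"dz":0,"gripper":46},{"ax":0,"ay":0,"az":-0.142,"dx":0,"dy":0,"dz":0,"gripper":46},{"ax":0,"ay":0,"az":-0.142,"dx":0,"dy":0,"dz":0,"gripper":46}]' ; python3 -m inch '[{"ax":0,"ay":0,"az":-0.142,"dx":0,"dy":0,"dz":0,"gripper":46},{"ax":0,"ay":0,"az":0,"dx":0,"dy":0,"dz":0,"gripper":46},{"ax":0,"ay":0,"az":0,"dx":0,"dy":0,"dz":0,"gripper":46}]'
python3 - <<'E'
from h import *
c=shot('wrist','w8.png'); shot('side','s8.png')
a=cv2.imread('pics/w8.png'); b=cv2.imread('pics/s8.png')[150:330,260:460]
o=np.zeros((480,800,3),np.uint8);o[:360,:480]=cv2.resize(a,(480,360));o[:288,480:]=cv2.resize(b,(320,288),interpolation=cv2.INTER_CUBIC);cv2.imwrite('pics/c8.png',o)
E
python3 st.py
```

```text
time: 14.05
position: [0.597, -0.0617, 0.144]
tool_rot: [0.669, 0.743, 0.0, 0.001]
ft_force: [-0.2, 0.4, 0.2]
grip_width: 0.0399
time: 14.85
position: [0.5951, -0.059, 0.1438]
tool_rot: [0.162, 0.987, 0.0, -0.001]
ft_force: [-0.0, 0.8, -0.1]
grip_width: 0.0398
time: 15.15
position: [0.5951, -0.0586, 0.1441]
tool_rot: [0.096, 0.995, 0.0, -0.0]
ft_force: [-0.2, 0.2, -0.0]
grip_width: 0.0402
t 15.25 pos [ 0.595  -0.0583  0.1442] yang 1.3796 cnt 0.147 q6 -1.664 Mz [ 0.132 -0.048 -0.04 ] F [-0.4  0.1 -0.1] tau6 0.0089 tau1 -0.06 w 0.0402
```

View pics/c8.png

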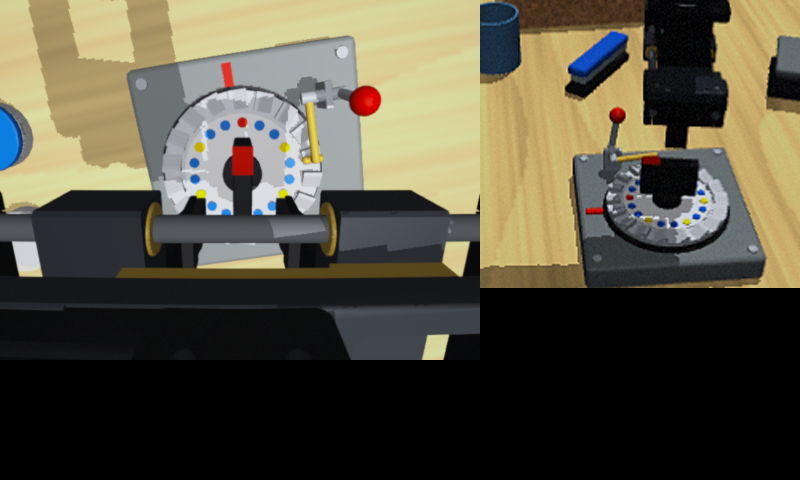

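```bash
python3 -m inch '[{"ax":0,"ay":0,"az":0,"dx":0,"dy":0,"dz":25,"gripper":46},{"ax":0,"ay":0,"az":0,"dx":0,"dy":0,"dz":25,"gripper":46},{"ax":0,"ay":0,"az":0,"dx":0,"dy":0,"dz":21,"gripper":46},{"ax":0,"ay":0,"az":0,"dx":0,"dy":0,"dz":0,"gripper":46},{"ax":0,"ay":0,"az":0,"dx":0,"dy":0,"dz":0,"gripper":46}]' 20; python3 -m inch '[{"ax":0,"ay":0,"az":0,"dx":0,"dy":0,"dz":0,"gripper":0},{"ax":0,"ay":0,"az":0,"dx":0,"dy":0,"dz":0,"gripper":0},{"ax":0,"ay":0,"az":0,"dx":0,"dy":0,"dz":0,"gripper":0},{"ax":0,"ay":0,"az":0,"dx":0,"dy":0,"dz":0,"gripper":0},{"ax":0,"ay":0,"az":0,"dx":0,"dy":0,"dz":0,"gripper":0},{"ax":0,"ay":0,"az":0,"dx":0,"dy":0,"dz":0,"gripper":0}]' 20; python3 st.py;  python3 -m inch '[{"ax":0,"ay":0,"az":0.04,"dx":0,"dy":0,"dz":0,"gripper":0},{"ax":0,"ay":0,"az":0.04,"dx":0,"dy":0,"dz":0,"gripper":0},{"ax":0,"ay":0,"az":0.04,"dx":0,"dy":0,"dz":0,"gripper":0},{"ax":0,"ay":0,"az":0.04,"dx":0,"dy":0,"dz":0,"gripper":0}]'; python3 st.py
```

```text
time: 15.75
position: [0.595, -0.0579, 0.0735]
tool_rot: [0.095, 0.996, 0.0, -0.0]
ft_force: [-0.7, 0.6, 1.0]
grip_width: 0.0398
time: 16.35
position: [0.5955, -0.0574, 0.0742]
tool_rot: [0.095, 0.996, 0.0, 0.001]
ft_force: [1.3, 1.8, 4.2]
grip_width: 0.0137
t 16.35 pos [ 0.5955 -0.0574  0.0742] yang 1.3815 cnt 0.145 q6 -1.6655 Mz [ 0.576 -0.065 -0.072] F [1.3 1.8 4.2] tau6 -0.0909 tau1 -1.611 w 0.0137
time: 16.75
position: [0.5954, -0.0578, 0.0742]
tool_rot: [0.174, 0.985, -0.0, 0.0]
ft_force: [-0.4, 1.9, 4.6]
grip_width: 0.0139
t 16.75 pos [ 0.5954 -0.0578  0.0742] yang 1.221 cnt 0.306 q6 -1.5044 Mz [0.401 0.019 0.043] F [-0.4  1.9  4.6] tau6 -0.1935 tau1 -1.091 w 0.0139
```

```bash
python3 -m inch '[{"ax":0,"ay":0,"az":0.03,"dx":0,"dy":0,"dz":0,"gripper":0},{"ax":0,"ay":0,"az":0.03,"dx":0,"dy":0,"dz":0,"gripper":0},{"ax":0,"ay":0,"az":0.03,"dx":0,"dy":0,"dz":0,"gripper":0},{"ax":0,"ay":0,"az":0.03,"dx":0,"dy":0,"dz":0,"gripper":0},{"ax":0,"ay":0,"az":0.015,"dx":0,"dy":0,"dz":0,"gripper":0},{"ax":0,"ay":0,"az":0,"dx":0,"dy":0,"dz":0,"gripper":0}]'; python3 st.py
python3 -m inch '[{"ax":0,"ay":0,"az":-0.01,"dx":0,"dy":0,"dz":0,"gripper":0},{"ax":0,"ay":0,"az":-0.02,"dx":0,"dy":0,"dz":0,"gripper":0},{"ax":0,"ay":0,"az":-0.01,"dx":0,"dy":0,"dz":0,"gripper":0},{"ax":0,"ay":0,"az":-0.01,"dx":0,"dy":0,"dz":0,"gripper":0}]'; python3 st.py
```

```text
time: 17.35
position: [0.5953, -0.058, 0.0742]
tool_rot: [0.239, 0.971, -0.0, 0.0]
ft_force: [-0.1, 0.8, 5.5]
grip_width: 0.014
t 17.35 pos [ 0.5953 -0.058   0.0742] yang 1.0873 cnt 0.44 q6 -1.3708 Mz [ 0.278  0.025 -0.026] F [-0.1  0.8  5.5] tau6 0.057 tau1 -0.639 w 0.014
time: 17.75
position: [0.5953, -0.0579, 0.0742]
tool_rot: [0.215, 0.977, 0.0, 0.0]
ft_force: [0.3, 1.6, 5.6]
grip_width: 0.0139
t 17.75 pos [ 0.5953 -0.0579  0.0742] yang 1.1373 cnt 0.389 q6 -1.4211 Mz [ 0.307 -0.02  -0.092] F [0.3 1.6 5.6] tau6 0.001 tau1 -0.784 w 0.0139
```

```bash
python3 -m inch '[{"ax":0,"ay":0,"az":-0.01,"dx":0,"dy":0,"dz":0,"gripper":0},{"ax":0,"ay":0,"az":-0.01,"dx":0,"dy":0,"dz":0,"gripper":0}]'>/dev/null; python3 st.py
python3 -m inch '[{"ax":0,"ay":0,"az":-0.01,"dx":0,"dy":0,"dz":0,"gripper":0},{"ax":0,"ay":0,"az":-0.01,"dx":0,"dy":0,"dz":0,"gripper":0}]'>/dev/null; python3 st.py
```

```text
t 17.95 pos [ 0.5954 -0.0579  0.0742] yang 1.1573 cnt 0.369 q6 -1.4411 Mz [ 0.352  0.049 -0.049] F [-0.8  1.9  5.3] tau6 0.0021 tau1 -0.856 w 0.014
t 18.15 pos [ 0.5954 -0.0578  0.0742] yang 1.1773 cnt 0.35 q6 -1.4611 Mz [ 0.405  0.017 -0.048] F [-0.3  2.4  5.1] tau6 0.002 tau1 -0.926 w 0.0137
```

```bash
python3 -m inch '[{"ax":0,"ay":0,"az":-0.01,"dx":0,"dy":0,"dz":0,"gripper":0}]'>/dev/null; python3 st.py
python3 -m inch '[{"ax":0,"ay":0,"az":-0.01,"dx":0,"dy":0,"dz":0,"gripper":0}]'>/dev/null; python3 st.py
```

```text
t 18.25 pos [ 0.5954 -0.0578  0.0742] yang 1.1872 cnt 0.34 q6 -1.471 Mz [ 0.333  0.01  -0.16 ] F [0.2 1.7 5.7] tau6 -0.0795 tau1 -0.831 w 0.0138
t 18.35 pos [ 0.5954 -0.0578  0.0742] yang 1.1963 cnt 0.33 q6 -1.4805 Mz [ 0.372 -0.006 -0.338] F [-0.8  1.7  4.8] tau6 -0.2644 tau1 -0.552 w 0.0137
```

```bash
python3 -m inch '[{"ax":0,"ay":0,"az":0,"dx":0,"dy":0,"dz":0,"gripper":0},{"ax":0,"ay":0,"az":0,"dx":0,"dy":0,"dz":0,"gripper":0},{"ax":0,"ay":0,"az":0,"dx":0,"dy":0,"dz":0,"gripper":0}]'>/dev/null; python3 st.py
python3 -m inch '[{"ax":0,"ay":0,"az":0.02,"dx":0,"dy":0,"dz":0,"gripper":0},{"ax":0,"ay":0,"az":0.05,"dx":0,"dy":0,"dz":0,"gripper":0},{"ax":0,"ay":0,"az":0.05,"dx":0,"dy":0,"dz":0,"gripper":0},{"ax":0,"ay":0,"az":0.05,"dx":0,"dy":0,"dz":0,"gripper":0},{"ax":0,"ay":0,"az":0.05,"dx":0,"dy":0,"dz":0,"gripper":0},{"ax":0,"ay":0,"az":0.05,"dx":0,"dy":0,"dz":0,"gripper":0}]'>/dev/null; python3 st.py
python3 -m inch '[{"ax":0,"ay":0,"az":0.04,"dx":0,"dy":0,"dz":0,"gripper":0},{"ax":0,"ay":0,"az":0.04,"dx":0,"dy":0,"dz":0,"gripper":0},{"ax":0,"ay":0,"az":0.04,"dx":0,"dy":0,"dz":0,"gripper":0},{"ax":0,"ay":0,"az":0.04,"dx":0,"dy":0,"dz":0,"gripper":0},{"ax":0,"ay":0,"az":0.02,"dx":0,"dy":0,"dz":0,"gripper":0},{"ax":0,"ay":0,"az":0,"dx":0,"dy":0,"dz":0,"gripper":0}]'>/dev/null; python3 st.py
```

```text
t 18.65 pos [ 0.5954 -0.0578  0.0742] yang 1.1956 cnt 0.331 q6 -1.4799 Mz [ 0.377  0.048 -0.302] F [-1.2  1.9  5.2] tau6 -0.3139 tau1 -0.632 w 0.0142
t 19.25 pos [ 0.5951 -0.0583  0.0742] yang 0.9258 cnt 0.601 q6 -1.2091 Mz [0.128 0.085 0.076] F [-0.5  0.2  6.4] tau6 -0.2515 tau1 -0.073 w 0.0139
t 19.85 pos [ 0.5949 -0.0586  0.0742] yang 0.7474 cnt 0.779 q6 -1.0307 Mz [-0.018  0.174  0.012] F [-2.  -0.5  5.4] tau6 0.0518 tau1 0.493 w 0.0139
```

```bash
python3 -m inch '[{"ax":0,"ay":0,"az":-0.02,"dx":0,"dy":0,"dz":0,"gripper":0},{"ax":0,"ay":0,"az":-0.02,"dx":0,"dy":0,"dz":0,"gripper":0},{"ax":0,"ay":0,"az":-0.01,"dx":0,"dy":0,"dz":0,"gripper":0},{"ax":0,"ay":0,"az":-0.01,"dx":0,"dy":0,"dz":0,"gripper":0},{"ax":0,"ay":0,"az":-0.01,"dx":0,"dy":0,"dz":0,"gripper":0},{"ax":0,"ay":0,"az":-0.01,"dx":0,"dy":0,"dz":0,"gripper":0}]'>/dev/null; python3 st.py
python3 -m inch '[{"ax":0,"ay":0,"az":-0.01,"dx":0,"dy":0,"dz":0,"gripper":0}]'>/dev/null; python3 st.py
```

```text
t 20.45 pos [ 0.5949 -0.0584  0.0742] yang 0.8276 cnt 0.699 q6 -1.1112 Mz [ 0.065  0.209 -0.043] F [-1.5 -0.4  6.2] tau6 0.0073 tau1 0.246 w 0.014
t 20.55 pos [ 0.595  -0.0584  0.0742] yang 0.8375 cnt 0.689 q6 -1.1211 Mz [ 0.035  0.197 -0.184] F [-0.9 -0.1  4.7] tau6 -0.055 tau1 0.311 w 0.0138
```

```bash
python3 -m inch '[{"ax":0,"ay":0,"az":-0.01,"dx":0,"dy":0,"dz":0,"gripper":0}]'>/dev/null; python3 st.py
```

```text
t 20.65 pos [ 0.595  -0.0584  0.0742] yang 0.8467 cnt 0.68 q6 -1.1305 Mz [ 0.02   0.211 -0.325] F [-1.4 -0.2  5.6] tau6 -0.2536 tau1 0.602 w 0.014
```

Bearing on tooth 2; hold, then the third click (to about 1.12).

```bash
python3 -m inch '[{"ax":0,"ay":0,"az":0,"dx":0,"dy":0,"dz":0,"gripper":0},{"ax":0,"ay":0,"az":0,"dx":0,"dy":0,"dz":0,"gripper":0},{"ax":0,"ay":0,"az":0,"dx":0,"dy":0,"dz":0,"gripper":0}]'>/dev/null; python3 st.py
python3 -m inch '[{"ax":0,"ay":0,"az":0.02,"dx":0,"dy":0,"dz":0,"gripper":0},{"ax":0,"ay":0,"az":0.05,"dx":0,"dy":0,"dz":0,"gripper":0},{"ax":0,"ay":0,"az":0.05,"dx":0,"dy":0,"dz":0,"gripper":0},{"ax":0,"ay":0,"az":0.05,"dx":0,"dy":0,"dz":0,"gripper":0},{"ax":0,"ay":0,"az":0.05,"dx":0,"dy":0,"dz":0,"gripper":0},{"ax":0,"ay":0,"az":0.05,"dx":0,"dy":0,"dz":0,"gripper":0}]'>/dev/null; python3 st.py
python3 -m inch '[{"ax":0,"ay":0,"az":0.04,"dx":0,"dy":0,"dz":0,"gripper":0},{"ax":0,"ay":0,"az":0.04,"dx":0,"dy":0,"dz":0,"gripper":0},{"ax":0,"ay":0,"az":0.04,"dx":0,"dy":0,"dz":0,"gripper":0},{"ax":0,"ay":0,"az":0.04,"dx":0,"dy":0,"dz":0,"gripper":0},{"ax":0,"ay":0,"az":0.02,"dx":0,"dy":0,"dz":0,"gripper":0},{"ax":0,"ay":0,"az":0,"dx":0,"dy":0,"dz":0,"gripper":0}]'>/dev/null; python3 st.py
python3 -m inch '[{"ax":0,"ay":0,"az":-0.02,"dx":0,"dy":0,"dz":0,"gripper":0},{"ax":0,"ay":0,"az":-0.02,"dx":0,"dy":0,"dz":0,"gripper":0},{"ax":0,"ay":0,"az":-0.01,"dx":0,"dy":0,"dz":0,"gripper":0},{"ax":0,"ay":0,"az":-0.01,"dx":0,"dy":0,"dz":0,"gripper":0},{"ax":0,"ay":0,"az":-0.01,"dx":0,"dy":0,"dz":0,"gripper":0},{"ax":0,"ay":0,"az":-0.01,"dx":0,"dy":0,"dz":0,"gripper":0}]'>/dev/null; python3 st.py
```

```text
t 20.95 pos [ 0.595  -0.0584  0.0742] yang 0.846 cnt 0.681 q6 -1.1299 Mz [ 0.018  0.187 -0.273] F [-1.4  0.3  5.7] tau6 -0.3022 tau1 0.522 w 0.014
t 21.55 pos [ 0.5945 -0.0588  0.0742] yang 0.5763 cnt 0.951 q6 -0.8592 Mz [-0.148  0.33   0.131] F [-1.8 -2.3  6.3] tau6 -0.2469 tau1 0.926 w 0.014
t 22.15 pos [ 0.5942 -0.0589  0.0742] yang 0.3978 cnt 1.129 q6 -0.6807 Mz [-0.232  0.335 -0.039] F [-3.5 -1.   6.7] tau6 0.0555 tau1 1.377 w 0.0139
t 22.75 pos [ 0.5944 -0.0589  0.0742] yang 0.478 cnt 1.049 q6 -0.7611 Mz [-0.21   0.297 -0.067] F [-2.5 -1.9  7.3] tau6 0.0117 tau1 1.206 w 0.014
```

```bash
python3 -m inch '[{"ax":0,"ay":0,"az":-0.01,"dx":0,"dy":0,"dz":0,"gripper":0},{"ax":0,"ay":0,"az":-0.01,"dx":0,"dy":0,"dz":0,"gripper":0}]'>/dev/null; python3 st.py
python3 -m inch '[{"ax":0,"ay":0,"az":0,"dx":0,"dy":0,"dz":0,"gripper":0},{"ax":0,"ay":0,"az":0,"dx":0,"dy":0,"dz":0,"gripper":0},{"ax":0,"ay":0,"az":0,"dx":0,"dy":0,"dz":0,"gripper":0}]'>/dev/null; python3 st.py
```

```text
t 22.95 pos [ 0.5944 -0.0589  0.0742] yang 0.4971 cnt 1.03 q6 -0.7805 Mz [-0.24   0.374 -0.33 ] F [-2.1 -2.3  6.9] tau6 -0.2424 tau1 1.552 w 0.0139
t 23.25 pos [ 0.5944 -0.0588  0.0742] yang 0.4964 cnt 1.03 q6 -0.7799 Mz [-0.241  0.337 -0.284] F [-2.5 -1.3  6.2] tau6 -0.2903 tau1 1.475 w 0.0138
```

```bash
python3 -m inch '[{"ax":0,"ay":0,"az":0.008,"dx":0,"dy":0,"dz":0,"gripper":0},{"ax":0,"ay":0,"az":0,"dx":0,"dy":0,"dz":0,"gripper":0}]'>/dev/null; python3 st.py
python3 -m inch '[{"ax":0,"ay":0,"az":0,"dx":0,"dy":0,"dz":0,"gripper":40},{"ax":0,"ay":0,"az":0,"dx":0,"dy":0,"dz":0,"gripper":40},{"ax":0,"ay":0,"az":0,"dx":0,"dy":0,"dz":0,"gripper":40},{"ax":0,"ay":0,"az":0,"dx":0,"dy":0,"dz":0,"gripper":40},{"ax":0,"ay":0,"az":0,"dx":0,"dy":0,"dz":0,"gripper":40},{"ax":0,"ay":0,"az":0,"dx":0,"dy":0,"dz":-20,"gripper":40},{"ax":0,"ay":0,"az":0,"dx":0,"dy":0,"dz":-40,"gripper":40},{"ax":0,"ay":0,"az":0,"dx":0,"dy":0,"dz":-40,"gripper":40}]'
python3 -m inch '[{"ax":0,"ay":0,"az":0,"dx":-25,"dy":0,"dz":0,"gripper":40},{"ax":0,"ay":0,"az":0,"dx":-25,"dy":0,"dz":0,"gripper":40},{"ax":0,"ay":0,"az":0,"dx":0,"dy":0,"dz":0,"gripper":40},{"ax":0,"ay":0,"az":0,"dx":0,"dy":0,"dz":0,"gripper":40}]'
python3 - <<'E'
from h import *
c=shot('wrist','w9.png'); shot('side','s9.png'); shot('scene','sc9.png')
a=cv2.imread('pics/w9.png'); b=cv2.imread('pics/s9.png')[150:330,260:460]
o=np.zeros((480,800,3),np.uint8);o[:360,:480]=cv2.resize(a,(480,360));o[:288,480:]=cv2.resize(b,(320,288),interpolation=cv2.INTER_CUBIC);cv2.imwrite('pics/c9.png',o)
E
python3 st.py
```

```text
t 23.45 pos [ 0.5944 -0.0588  0.0742] yang 0.4891 cnt 1.038 q6 -0.7724 Mz [-0.248  0.356 -0.138] F [-2.9 -1.5  6.4] tau6 -0.0955 tau1 1.249 w 0.0139
time: 24.25
position: [0.5942, -0.0577, 0.1737]
tool_rot: [0.515, 0.857, -0.0, -0.001]
ft_force: [1.0, 0.8, -0.8]
grip_width: 0.0348
time: 24.65
position: [0.618, -0.102, 0.1732]
tool_rot: [0.515, 0.857, 0.0, -0.001]
ft_force: [-0.8, 0.1, 0.0]
grip_width: 0.0349
t 24.8 pos [ 0.6175 -0.101   0.173 ] yang 0.4896 cnt 1.037 q6 -0.8303 Mz [ 0.005 -0.012  0.008] F [ 0.4 -0.9  0.1] tau6 0.001 tau1 -0.272 w 0.0352
```

View pics/w9.png

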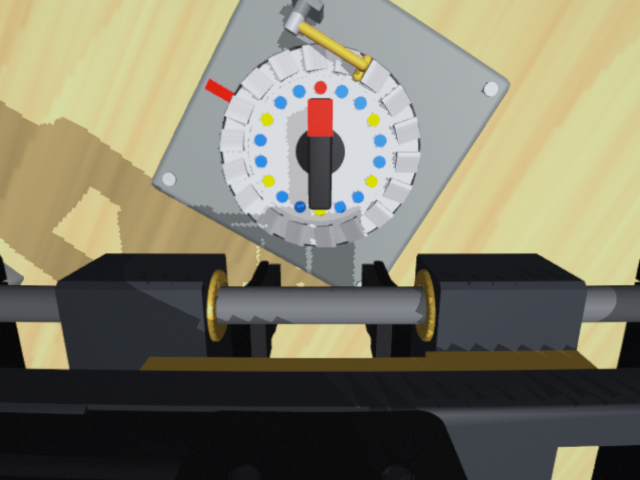

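View pics/s9.png

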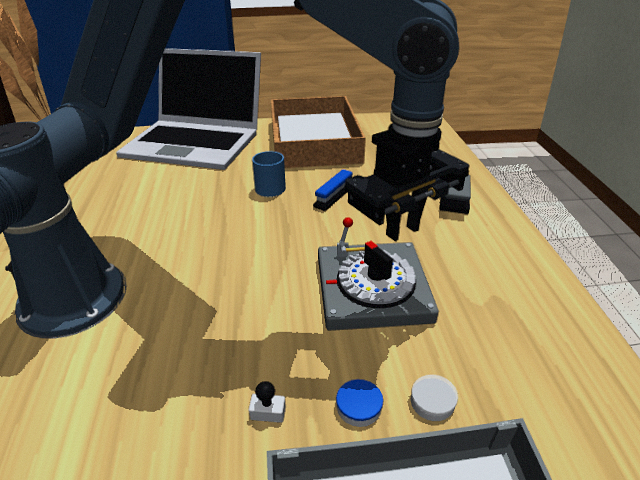

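```bash
python3 -c "
from h import *
print(robot.hand_in()); print(robot.get_obs()['time'])"
```

```text
the job is handed in; nothing more can be done
None
the job is handed in; nothing more can be done
```

The queue counter is reset and resting on its third tooth with the pawl in. I handed the job in at about 25 s on the robot's clock, well inside the 72 s limit, and no verdict was reported.

- **Pawl freed:** I swung the lever to the front with the ball caged between the fingers. The next picture showed the pawl staying up.
- **Home stop:** I turned the knob anticlockwise and felt the dial bear at counter ≈ 0.15. I held it there for 0.4 s at about 0.42 N m (limit 1.1 N m).
- **Three clicks:** I swung the pawl back onto the teeth and advanced one click at a time. After each click I eased the knob back until the tooth bore on the pawl at about 0.30 N m for 0.3 s (limit 1.55 N m). Contact came at about 0.345, 0.69 and 1.04 on my own angle estimate, against the stated 0.349, 0.698 and 1.047.
- **Last check:** The final pictures, with the gripper clear, show the pawl nose at the tooth and the knob lined up at about 1.04. The mug, stapler, stamp and ink pads look unmoved, judged by eye and not measured.

- **Rejected moves:** My first two move commands were refused because rows need every field filled in. Nothing moved.
- **Short move:** One sideways move stopped about 15 mm short because of the speed limit, so I measured again and corrected it before touching the lever.
- **Moment reading:** The wrist moment reading was noisy (about ±0.05 N m), so I cross-checked it with the last joint's torque. The two agreed at every contact.

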